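Find the grinding jar that still has its ball, and clamp it in the mill

TASK

One of the three closed grinding jars in the drying rack still has its steel ball loose inside: pick them up and shake or rock them to find out which. Lay that jar in the cradle of the mixer mill and swing the clamp arm fully down onto it. The two empty jars stay, or go back, seated level in the rack; set jars down without dropping them, and do not disturb the other things on the bench.

Things in the scene. Friction and masses are not known exactly. Their poses are not given: they have to be found in the camera images.
- jar_1: one of three look-alike closed jars, lying level: steel-grey metal cylinder 54 mm in diameter, 120 mm long, one end a screw cap with dark ribs (tight, stays on). Origin at its middle, on its axis; x along the axis. One of the three, not to be told from outside, holds a loose steel ball, 40 mm, 260 g, that rolls end to end when the jar is rocked and knocks when it is shaken
- jar_2: as jar_1. Each jar is hollow: cavity 44 mm across and 104 mm long, walls 5 mm. Grip it from above across its middle, on the axis
- jar_3: as jar_1. Empty, the jars weigh 0.24 to 0.56 kg each; they can differ by more than the ball weighs, so weight does not tell which one holds it
- rack: low white plastic drying rack, fixed to the bench: base 110 mm along its x, 330 mm along its y, 8 mm thick; origin at the centre of its underside, z up. Three places at y = -110, 0 and 110 mm, each two V-saddles 10 mm wide (x = -35 and 35 mm). A jar lies in a place along the rack's x, its axis 50 mm above the bench, within 25 mm of the middle; between the saddles its sides are free for fingers
- mill: white and blue single-jar mixer mill, fixed, switched off. Origin on the bench under the middle of the jar cradle, z up. The housing, 220 mm wide along the mill's x and 120 mm high, lies 75 to 335 mm from the origin towards the mill's -y. In front of it the aluminium cradle plate, 84 mm along x and 148 mm along y, top 39 mm above the bench. The clamp arm is 24 mm wide
- cradle (a point): middle of a jar lying in the cradle, 75 mm above the bench; axes as the mill's. The jar lies along the mill's y (either way round) in two V-saddles 12 mm wide at y = -38 and 38 mm that centre it, between black end stops at y = -68 and 68 mm that reach 65 mm above the bench (8 mm free at each end). The black pad hangs under the clamp arm 100 mm from its hinge
- clamp (a joint): angle of the clamp arm (rad): 0 fully down, level, pointing from its hinge over the jar to the mill's +y; 1.57 upright; starts at 1.8 to 2.05, leaning back over the housing; 2.2 at most. Hinge pin along the mill's x, 100 mm from the mill's origin towards its -y, 135 mm above the bench. The stiff hinge holds the arm at any angle
- clamp_handle (a point): centre of the red grip at the arm's free end: round bar along the mill's x, 23 mm diameter, 30 mm long, 190 mm from the hinge pin. Pinch it by its two ends (fingers closing along the mill's x; it pivots between them) or push it over and down. Takes about 3 N, and 5 N over the last 11 mm, where a sprung pad under the arm presses on the jar
- seedling: bystander: seedling in a red-brown pot 92 mm wide, 150 mm tall in all; origin at the centre of its underside
- tube_box: bystander: pale-yellow box of tubes, 84 x 124 x 49 mm; origin at the centre of its underside
- wash_bottle: bystander: white wash bottle with blue cap and bent spout, 74 mm wide, 180 mm tall; origin at the centre of its underside
- tape: bystander: roll of orange tape lying flat, 90 mm wide, 19 mm high; origin at the centre of its underside
There are look-alikes about, which are no part of the job. What is shaped like the jar_2 but green is not meant. What is shaped like the jar_1 but red is not meant.

How it is judged:
By the outcome, as a careful person would: the job done as asked, in the order asked, and still so for the second after the job is handed in, with the robot touching nothing.
It also fails if it takes over 72 s, if anything falls off the work surface, if the arm or the gripper's body presses on something with over 40 N, if the wrist force passes 120 N, or if a joint passes its speed limit or range.

ROBOT

A 6-joint arm with a two-finger parallel gripper is mounted at the origin on the work surface. World frame = base frame: x ahead of the robot, y to its left, z up, the work surface at z = 0. Lengths are in m, angles in rad, forces in N, time in s.
With the tool pointing down it reaches from about 0.325 to 0.9 m from the base axis. Payload 6.1 kg.
Tool frame: the origin (TCP) lies at the very end of the fingers, on their centre line; the grasp point (between the pads) lies bot.pinch_z behind it (bot.pinch_z is the distance from the TCP to the grasp point, in m); z points along the fingers, y is the line along which they close (so a half turn about z gives the same grasp; the last joint's range is limited). The gripper opens to 87 mm and grips with 3 to 60 N. Pads are 19 mm wide; open, the fingers measure 117 mm over their backs; the gripper's body (75 mm by 190 mm) begins 51 mm behind the grasp point.
Start: joints at [-1.259, 0.22, 1.526, -0, 1.395, -0.126], TCP at [0.265, -0.566, 0.223] pointing down, gripper open.
Joint ranges: [-2.98, 2.98], [-0.91, 2.08], [0.09, 2.57], [-1.24, 4.39], [0.2, 2.65], [-2.68, 2.68]. Speed limits (rad/s): [2.57, 2.57, 3.01, 3.14, 3.14, 3.14].

INTERFACE

Orientations are given as a unit quaternion [w, x, y, z].
In Python, from workcell import sensors, cams, workorder, spotter, bot gives the robot as it stands.
- The arm moves only by the tool send_rows, never from a script. Its argument "targets" is a list of rows, each a list of 7 numbers: the shift along the tool's x, y, z in cm, then the turn, a rotation vector about the tool's x, y, z in rad, then the finger opening in cm, from 0 to 8.7. In form: [[dx, dy, dz, wx, wy, wz, gripper], ...]. A call has 1 to 8 rows; each row is the pose to reach, as a shift and turn from the pose commanded when the call began, along the tool's axes at that moment; what a row does not reach only later rows make up. A row lasts 1/12 s, in which the tool goes at most 41.7 mm and 7.16 degrees, less where a joint would pass 70% of its speed; a pose out of reach is approached as far as the arm can. A call with a gripper value outside its range is refused whole. The fingers move at their own pace and stop on an object; "grip_force" is the grip in N (left out, the last holds). Time passes only in rows, so rows that repeat a pose let the fingers close. It gives the time, the measured TCP pose, the force, the opening and the grip force at its end, in the units of the state.
- sensors.observe(): the state, without advancing time (a new reading comes with each control period).
- cams.read_camera(name): name is "scene" or "top" or "wrist"; returns the picture (480x640x3 uint8, red, green, blue); there is no depth.
- cams.camera_params(name): a dict with "fx", "fy", "cx", "cy" (pixels), "camera_from_world" (4x4, takes a point from world to camera coordinates). Camera axes: x right, y down, z forward; pixel columns grow to the right and rows downward; lengths in m; the calibration is good to about 2 mm. A picture is of the moment at which its call begins: read the wrist's pose just before it. camera_params takes no time and is no camera call; for the wrist camera it gives the pose at the moment of the call.
- workorder.job_done(): hands the job in; it is judged then, once.
Trained networks look in the newest picture that a camera, given by its name, has taken for a name from the list of things; names that differ only in an ending like _2 or _b are one class to them, and where a whole thing is asked for, a point or a joint stands for the part that bears it (a point fixed in the world has none). Each returns a list of dicts, best first, with "confidence" (0 to 1); they miss things now and then, are a little off and sometimes report something else, mostly with a low value. They report only what shows in the picture. A call takes as long as a camera call. They do not tell look-alikes from the thing itself.
- spotter.look_for(camera, label): "xy" ([column, row] in pixels, amid what is visible of it).
- spotter.silhouettes(camera, label): "pixels" (480x640 bool, what is visible of it) and "xy" ([column, row] in pixels, amid what is visible of it).
The state is a dict: "time": time; "q": joint angles; "joint_vel": joint speeds; "joint_efforts": joint torques, N m; "position": TCP position; "eef_rot": TCP orientation; "force": force on the tool from outside, world axes, zero at the start; "ft_torque": the same for the moment, N m; "opening": finger opening in m; "gripper_force": force on a finger pad.
Only numpy, scipy, OpenCV 4.12 (cv2) and the standard library are available. Lean on these libraries where they do the work, as an engineer would, in place of code of your own. Each camera call takes 0.05 s, during which the arm holds its last target. There are 200 camera calls.

## Working session

There is one attempt and no reset: what is moved stays moved. The work goes in short steps, Python scripts to look and compute and a tool call to move; the robot and the scene stay as the last step left them, time stands still between calls to the robot, and variables do not carry over. Pictures are saved under pics/ and viewed, at most 10 in all, crops included, and the job is handed in when it is done.

Besides the shell and the picture viewer there is one more tool, called after "Call:" as a command line: name --pt "numbers of a row" for each row, then --argument value for the rest. send_rows: Moves the arm, as the interface text tells. Its arguments: {"type":"object","properties":{"targets":{"type":"array","items":{"type":"array","items":{"type":"number"}}},"grip_force":{"type":"number"}},"required":["targets"]}

```bash
ls; mkdir -p pics; cat > h.py <<'E'
import numpy as np,cv2
from workcell import sensors,cams,workorder,spotter,bot
from scipy.spatial.transform import Rotation as R
def ray(p,uv):
    T=np.array(p["camera_from_world"]);Rm=T[:3,:3];c=-Rm.T@T[:3,3]
    d=Rm.T@np.array([(uv[0]-p["cx"])/p["fx"],(uv[1]-p["cy"])/p["fy"],1]);return c,d
def atz(p,uv,z):
    c,d=ray(p,uv);return c+d*(z-c[2])/d[2]
def proj(p,X):
    T=np.array(p["camera_from_world"]);x=T[:3,:3]@np.array(X)+T[:3,3]
    return np.array([p["fx"]*x[0]/x[2]+p["cx"],p["fy"]*x[1]/x[2]+p["cy"]])
def snap(n,f):
    im=cams.read_camera(n);cv2.imwrite(f,im[:,:,::-1]);return im
def st():
    s=sensors.observe();q=s["eef_rot"];return s,np.array(s["position"]),R.from_quat([q[1],q[2],q[3],q[0]])
def rel(X,yaw=None):
    s,p,r=st();d=r.inv().apply(np.array(X)-p)*100
    print("shift cm",d.round(2),"tool axes",r.as_matrix().round(3).tolist())
E
python3 - <<'E'
from h import *
for n in("top","scene"):
    im=snap(n,f"pics/{n}0.png");p=cams.camera_params(n)
    for l in("jar_1","rack","mill","clamp_handle","seedling","tube_box","wash_bottle","tape"):
        for d in spotter.look_for(n,l)[:6]:
            print(n,l,round(d["confidence"],2),np.round(d["xy"]),atz(p,d["xy"],.05).round(3))
print(bot.pinch_z); s=sensors.observe();print(s)
E
```

```text
pics
top jar_1 0.98 [222. 260.] [0.545 0.28  0.05 ]
top jar_1 0.95 [268. 258.] [0.55  0.172 0.05 ]
top jar_1 0.8 [268. 338.] [0.366 0.171 0.05 ]
top jar_1 0.59 [319. 261.] [0.542 0.054 0.05 ]
top rack 0.89 [283. 267.] [0.529 0.138 0.05 ]
top mill 0.74 [506. 240.] [ 0.59  -0.388  0.05 ]
top clamp_handle 0.58 [508. 225.] [ 0.626 -0.393  0.05 ]
top seedling 0.58 [307. 168.] [0.766 0.08  0.05 ]
top tube_box 0.56 [388. 177.] [ 0.744 -0.113  0.05 ]
top wash_bottle 0.97 [184. 190.] [0.715 0.374 0.05 ]
top tape 0.85 [357. 336.] [ 0.369 -0.033  0.05 ]
scene jar_1 0.85 [284. 176.] [0.379 0.161 0.05 ]
scene jar_1 0.67 [368. 173.] [0.544 0.284 0.05 ]
scene jar_1 0.61 [340. 207.] [0.543 0.163 0.05 ]
scene rack 0.79 [331. 224.] [0.552 0.111 0.05 ]
scene mill 0.87 [208. 405.] [ 0.59  -0.373  0.05 ]
scene seedling 0.66 [400. 273.] [0.752 0.093 0.05 ]
scene seedling 0.43 [340. 206.] [0.542 0.165 0.05 ]
scene tube_box 0.83 [347. 352.] [ 0.756 -0.125  0.05 ]
scene tube_box 0.37 [238. 263.] [ 0.439 -0.092  0.05 ]
scene wash_bottle 0.7 [450. 179.] [0.718 0.383 0.05 ]
scene tape 0.77 [236. 247.] [ 0.408 -0.063  0.05 ]
scene tape 0.61 [313. 239.] [0.541 0.054 0.05 ]
scene tape 0.44 [208. 364.] [ 0.536 -0.309  0.05 ]
0.0187
{'time': 0.9, 'q': array([-1.25908416e+00,  2.20358772e-01,  1.52650391e+00,  2.21958130e-05,
        1.39472472e+00, -1.26075088e-01]), 'joint_vel': array([-0.0006858 , -0.00026178, -0.00108201, -0.00072213,  0.00037474,
       -0.00159263]), 'joint_efforts': array([-2.72180259e-03, -4.94559073e+01, -3.87717283e+01,  7.00975279e-02,
        4.67225933e-02,  6.27979333e-06]), 'position': array([ 0.26497366, -0.56603661,  0.22256113]), 'eef_rot': array([1.60105455e-06, 9.76138717e-01, 2.17147885e-01, 1.11226033e-05]), 'force': array([-0.40051917, -0.54952214,  0.31605776]), 'ft_torque': array([-0.00297802,  0.04538456, -0.00929663]), 'gripper_force': 0.0, 'opening': 0.08730580746344448}
```

View pics/top0.png

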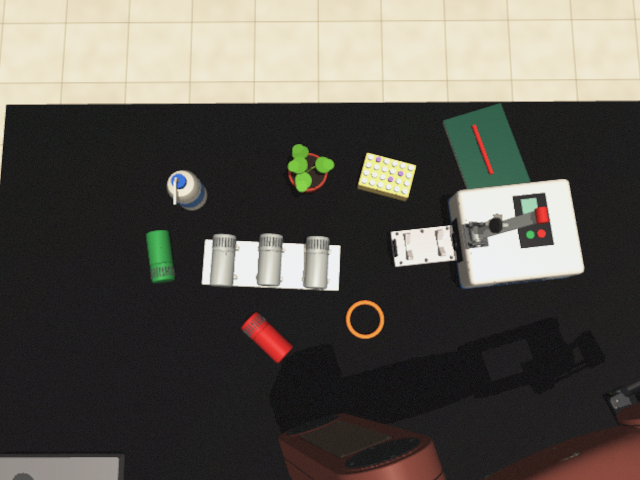

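View pics/scene0.png

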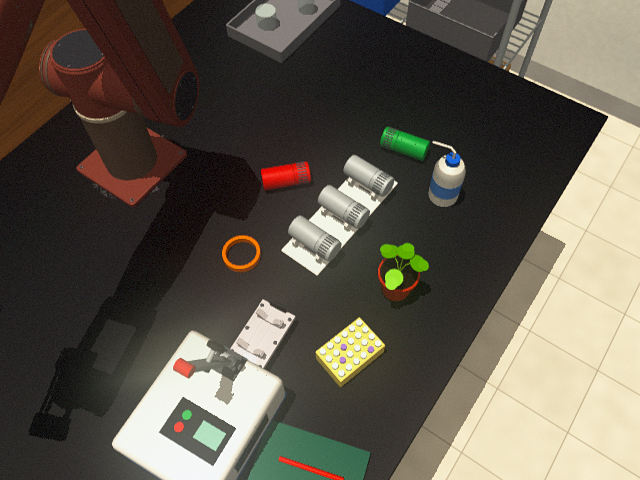

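The top view shows three grey jars in the rack at (223,260), (270,260) and (317,262). The things that could be mistaken for them are the green jar at (160,257) and the red one at (267,338). The cradle plate is at (425,246), and the clamp arm leans back with its handle at (542,215).

```bash
python3 - <<'E'
from h import *
im=snap("top","pics/t1.png");p=cams.camera_params("top")
T=np.array(p["camera_from_world"]);print("cam",(-T[:3,:3].T@T[:3,3]).round(3))
def rect(mask,z):
    c=max(cv2.findContours(mask.astype(np.uint8),0,1)[0],key=cv2.contourArea)[:,0]
    P=np.array([atz(p,u,z)[:2] for u in c],np.float32);r=cv2.minAreaRect(P);
    b=cv2.boxPoints(r);return np.round(r[0],4),np.round(r[1],4),round(r[2],2),b.round(3).tolist()
for d in spotter.silhouettes("top","jar_1")[:6]: print("jar",np.round(d["xy"]),round(d["confidence"],2),rect(d["pixels"],.05)[:3])
for l in("rack","mill"):
  for d in spotter.silhouettes("top",l)[:1]: print(l,rect(d["pixels"],.008 if l=="rack" else .12),d["pixels"].sum())
w=(im.min(2)>150)
# rack white, plate, housing components
n,L,S,C=cv2.connectedComponentsWithStats(w.astype(np.uint8))
for i in range(1,n):
    if S[i,4]>150 and S[i,1]>180:
        x,y=C[i];print("white",C[i].round(),S[i].tolist());
        for z in(.008,.039,.12):print("  ",z,rect(L==i,z))
cv2.imwrite("pics/crop1.png",np.hstack([cv2.resize(im[215:305,195:345],None,fx=2.6,fy=2.6,interpolation=2),cv2.resize(im[185:275,385:535],None,fx=2.6,fy=2.6,interpolation=2)])[:,:,::-1])
E
```

```text
cam [0.376 0.054 1.439]
jar [158. 256.] 0.89 (array([0.5569, 0.426 ]), array([0.1255, 0.0553]), 9.59)
jar [268. 258.] 0.77 (array([0.5475, 0.1678]), array([0.0538, 0.1234]), 88.34)
jar [269. 338.] 0.69 (array([0.3675, 0.1742]), array([0.1196, 0.0534]), 46.84)
jar [318. 261.] 0.62 (array([0.54  , 0.0568]), array([0.0588, 0.1226]), 89.74)
jar [222. 259.] 0.59 (array([0.547, 0.278]), array([0.0565, 0.1251]), 87.97)
rack (array([0.5421, 0.2273]), array([0.1151, 0.0624]), 0.98, [[0.48399999737739563, 0.25699999928474426], [0.48500001430511475, 0.19499999284744263], [0.6000000238418579, 0.19699999690055847], [0.5989999771118164, 0.2590000033378601]]) 3215
mill (array([ 0.5896, -0.3176]), array([0.2256, 0.4173]), 5.51, [[0.4569999873638153, -0.12099999934434891], [0.4970000088214874, -0.5360000133514404], [0.722000002861023, -0.5139999985694885], [0.6819999814033508, -0.0989999994635582]]) 14360
white [529. 205.] [522, 199, 15, 14, 166]
   0.008 (array([ 0.6814, -0.4614]), array([0.0315, 0.0344]), 6.0, [[0.6639999747276306, -0.44600000977516174], [0.6679999828338623, -0.47999998927116394], 
[... 5212 characters left out ...]
rray([0.0334, 0.1099]), 83.62, [[0.4749999940395355, 0.00800000037997961], [0.5849999785423279, -0.004000000189989805], [0.5879999995231628, 0.028999999165534973], [0.4790000021457672, 0.041999999433755875]])
   0.039 (array([0.5284, 0.0197]), array([0.0326, 0.1075]), 83.62, [[0.4729999899864197, 0.008999999612569809], [0.5799999833106995, -0.0020000000949949026], [0.5839999914169312, 0.029999999329447746], [0.47699999809265137, 0.041999999433755875]])
   0.12 (array([0.5196, 0.0217]), array([0.0307, 0.1013]), 83.62, [[0.46799999475479126, 0.012000000104308128], [0.5680000185966492, 0.0010000000474974513], [0.5720000267028809, 0.03099999949336052], [0.47099998593330383, 0.0430000014603138]])
```

View pics/crop1.png

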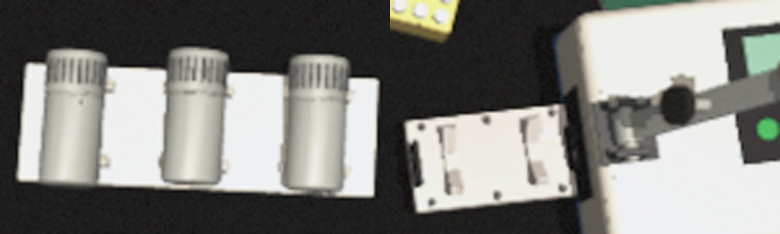

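The rack is yawed about -3°, and the mill about +6° with its cradle near (0.580,-0.195). The crop confirms that the three grey jars in the rack are the ones meant. I'll start with jar C at y≈0.058.

```bash
cat >> h.py <<'E'
def Ry(yaw): # tool down, tool x at yaw (deg)
    c,s=np.cos(np.radians(yaw)),np.sin(np.radians(yaw));return R.from_matrix(np.array([[c,s,0],[s,-c,0],[0,0,-1]]))
def yawof(r): m=r.as_matrix();return np.degrees(np.arctan2(m[1,0],m[0,0]))
def plan(wps,p=None,r=None):
    """wps: list of (X,yaw,ncalls); yaw change taken the short way"""
    s,p0,r0=st(); p=p0 if p is None else np.array(p); r=r0 if r is None else r
    for X,yaw,n in wps:
        X=np.array(X);tot=(r.inv()*Ry(yaw)).as_rotvec();ps,rs=p.copy(),r
        for k in range(1,n+1):
            pt=ps+(X-ps)*k/n;rt=rs*R.from_rotvec(tot*k/n)
            d=r.inv().apply(pt-p)*100;w=(r.inv()*rt).as_rotvec()
            print("->",np.round(pt,3),":",np.r_[d.round(2),w.round(3)].tolist(),"rows>=",round(max(np.linalg.norm(d)/4.17,np.degrees(np.linalg.norm(w))/7.16),1));p,r=pt,rt
E
python3 -c "
from h import *
plan([((.542,.058,.20),177.1,3)])"
```

```text
-> [ 0.357 -0.358  0.215] : [17.18, -14.93, 0.75, 0.0, -0.0, -0.884] rows>= 7.1
-> [ 0.45  -0.15   0.208] : [22.43, 3.83, 0.75, 0.0, -0.0, -0.884] rows>= 7.1
-> [0.542 0.058 0.2  ] : [11.25, 19.78, 0.75, 0.0, -0.0, -0.884] rows>= 7.1
```

Call:
send_rows --pt "17.2 -14.9 0 0 0 -0.884 8.7" --pt "17.2 -14.9 0 0 0 -0.884 8.7" --pt "17.2 -14.9 0 0 0 -0.884 8.7" --pt "17.2 -14.9 0 0 0 -0.884 8.7" --pt "17.2 -14.9 0 0 0 -0.884 8.7" --pt "17.2 -14.9 0 0 0 -0.884 8.7" --pt "17.2 -14.9 0 0 0 -0.884 8.7" --pt "17.2 -14.9 0 0 0 -0.884 8.7"

```text
time: 1.77
position: [0.3583, -0.357, 0.2229]
eef_rot: [0.0, 0.787, 0.617, -0.0]
force: [0.7, 0.2, -0.0]
opening: 0.087
gripper_force: 0.0
```

Call:
send_rows --pt "22.4 3.8 0 0 0 -0.884 8.7" --pt "22.4 3.8 0 0 0 -0.884 8.7" --pt "22.4 3.8 0 0 0 -0.884 8.7" --pt "22.4 3.8 0 0 0 -0.884 8.7" --pt "22.4 3.8 0 0 0 -0.884 8.7" --pt "22.4 3.8 0 0 0 -0.884 8.7" --pt "22.4 3.8 0 0 0 -0.884 8.7" --pt "22.4 3.8 0 0 0 -0.884 8.7"

```text
time: 2.43
position: [0.4501, -0.1499, 0.2227]
eef_rot: [0.0, 0.45, 0.893, -0.0]
force: [-0.5, -0.1, 0.8]
opening: 0.0869
gripper_force: 0.0
```

Call:
send_rows --pt "11.2 19.8 2 0 0 -0.884 8.7" --pt "11.2 19.8 2 0 0 -0.884 8.7" --pt "11.2 19.8 2 0 0 -0.884 8.7" --pt "11.2 19.8 2 0 0 -0.884 8.7" --pt "11.2 19.8 2 0 0 -0.884 8.7" --pt "11.2 19.8 2 0 0 -0.884 8.7" --pt "11.2 19.8 2 0 0 -0.884 8.7" --pt "11.2 19.8 2 0 0 -0.884 8.7"

```text
time: 3.1
position: [0.543, 0.0572, 0.202]
eef_rot: [-0.0, 0.026, 1.0, -0.0]
force: [-0.4, 0.1, -1.0]
opening: 0.0872
gripper_force: 0.0
```

```bash
python3 - <<'E'
from h import *
s,p0,r=st();print(s["time"],p0,yawof(r),s["force"],s["ft_torque"],s["q"].round(2))
p=cams.camera_params("wrist");im=snap("wrist","pics/w1.png")
for d in spotter.silhouettes("wrist","jar_1")[:4]:
    c=max(cv2.findContours(d["pixels"].astype(np.uint8),0,1)[0],key=cv2.contourArea)[:,0]
    rr=cv2.minAreaRect(np.array([atz(p,u,.055)[:2] for u in c],np.float32))
    print(round(d["confidence"],2),np.round(d["xy"]),np.round(rr[0],4),np.round(rr[1],3),rr[2])
plan([((.542,.058,.035),177.1,1)])
E
```

```text
3.1 [0.54298012 0.05720413 0.20200373] 177.01905714950044 [-0.44084114  0.11541782 -0.9640488 ] [ 0.05485177 -0.15007521 -0.05809135] [-0.04  0.05  1.76 -0.    1.34 -1.56]
0.95 [321. 213.] [0.5424 0.0612] [0.055 0.131] 87.08556365966797
0.9 [460. 214.] [0.5484 0.17  ] [0.058 0.13 ] 87.14668273925781
0.8 [498.  21.] [0.4098 0.1865] [0.081 0.036] 87.03101348876953
0.62 [596. 209.] [0.5487 0.279 ] [0.067 0.128] 87.13109588623047
-> [0.542 0.058 0.035] : [0.07, 0.2, 16.73, -0.0, -0.0, -0.009] rows>= 4.0
```

View pics/w1.png

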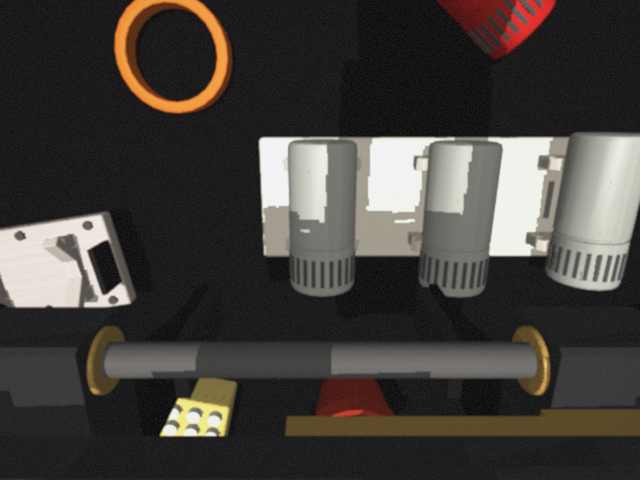

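The wrist view shows the first jar centred at (321,213), in line with the fingers. I'll descend, grip and lift it.

Call:
send_rows --pt "0.05 0 10 0 0 0 8.7" --pt "0.05 -0.1 14 0 0 0 8.7" --pt "0.05 -0.1 17 0 0 0 8.7" --pt "0.05 -0.1 17 0 0 0 8.7" --pt "0.05 -0.1 17 0 0 0 8.7" --pt "0.05 -0.1 17 0 0 0 8.7" --grip_force 30

```text
time: 3.7
position: [0.5392, 0.055, 0.0302]
eef_rot: [-0.003, 0.029, 1.0, -0.0]
force: [-0.3, 0.5, 1.6]
opening: 0.0868
gripper_force: 0.0
```

Call:
send_rows --pt "0 0 0 0 0 0 4.5" --pt "0 0 0 0 0 0 4.5" --pt "0 0 0 0 0 0 4.5" --pt "0 0 0 0 0 0 4.5" --pt "0 0 0 0 0 0 4.5" --pt "0 0 0 0 0 0 4.5" --pt "0 0 0 0 0 0 4.5" --grip_force 30

```text
time: 4.28
position: [0.5436, 0.06, 0.0345]
eef_rot: [0.002, 0.026, 1.0, 0.003]
force: [1.3, 14.6, 5.7]
opening: 0.0536
gripper_force: 30.0
```

```bash
python3 - <<'E'
from h import *
s,p0,r=st();print(s["time"],p0,yawof(r),s["force"],s["ft_torque"],s["opening"],s["gripper_force"])
E
```

```text
4.2833 [0.54360607 0.05999794 0.03446491] 176.96808910406483 [ 1.34154225 14.5671203   5.65739994] [ 2.72144192 -0.29416892 -0.02649096] 0.05355213050100047 30.00000912055839
```

```bash
cat > g.py <<'E'
from h import *
s,p,r=st();f=r.inv().apply(s["force"]);t=r.inv().apply(s["ft_torque"])
print(round(s["time"],2),p.round(4),"tilt",(Ry(yawof(r)).inv()*r).as_rotvec().round(3),"F",f.round(2),"T",t.round(3),"op",round(s["opening"],4))
E
echo
```

Call:
send_rows --pt "0 0 -1 0 0 0 4.5" --pt "0 0 -4 0 0 0 4.5" --pt "0 0 -8 0 0 0 4.5" --pt "0 0 -11 0 0 0 4.5" --pt "0 0 -12 0 0 0 4.5" --pt "0 0 -12 0 0 0 4.5" --pt "0 0 -12 0 0 0 4.5" --pt "0 0 -12 0 0 0 4.5"

```text
time: 4.95
position: [0.5397, 0.0562, 0.1492]
eef_rot: [-0.003, 0.026, 1.0, 0.0]
force: [-0.2, 0.1, -8.2]
opening: 0.054
gripper_force: 30.0
```

```bash
python3 g.py
```

```text
4.95 [0.5397 0.0562 0.1492] tilt [ 0.     0.006 -0.   ] F [0.18 0.09 8.2 ] T [-0.097 -0.213 -0.015] op 0.054
```

Call:
send_rows --pt "0 0 0 0 0.12 0 4.5" --pt "0 0 0 0 0.24 0 4.5" --pt "0 0 0 0 0.35 0 4.5" --pt "0 0 0 0 0.35 0 4.5" --pt "0 0 0 0 0.35 0 4.5" --pt "0 0 0 0 0.35 0 4.5" --pt "0 0 0 0 0.35 0 4.5" --pt "0 0 0 0 0.35 0 4.5"

```text
time: 5.62
position: [0.5417, 0.0563, 0.1537]
eef_rot: [-0.173, 0.025, 0.985, 0.004]
force: [0.7, 0.2, -8.1]
opening: 0.0537
gripper_force: 30.0
```

```bash
python3 g.py
```

```text
5.62 [0.5417 0.0563 0.1537] tilt [-0.     0.347  0.   ] F [-3.44  0.23  7.35] T [-0.078 -0.708 -0.015] op 0.0537
```

Call:
send_rows --pt "0 0 0 0 -0.12 0 4.5" --pt "0 0 0 0 -0.24 0 4.5" --pt "0 0 0 0 -0.35 0 4.5" --pt "0 0 0 0 -0.35 0 4.5" --pt "0 0 0 0 -0.35 0 4.5" --pt "0 0 0 0 -0.35 0 4.5"

```text
time: 6.12
position: [0.5428, 0.0561, 0.1545]
eef_rot: [0.0, 0.026, 1.0, -0.0]
force: [0.8, 0.2, -6.6]
opening: 0.0537
gripper_force: 30.0
```

```bash
python3 g.py
```

```text
6.12 [0.5428 0.0561 0.1545] tilt [-0.    -0.001 -0.   ] F [-0.81  0.22  6.57] T [-0.114 -0.181 -0.017] op 0.0537
```

Call:
send_rows --pt "0 0 0 0 -0.12 0 4.5" --pt "0 0 0 0 -0.24 0 4.5" --pt "0 0 0 0 -0.35 0 4.5" --pt "0 0 0 0 -0.35 0 4.5" --pt "0 0 0 0 -0.35 0 4.5" --pt "0 0 0 0 -0.35 0 4.5" --pt "0 0 0 0 -0.35 0 4.5" --pt "0 0 0 0 -0.35 0 4.5"

```text
time: 6.78
position: [0.5443, 0.0559, 0.1543]
eef_rot: [0.174, 0.026, 0.984, -0.005]
force: [0.1, -0.1, -7.6]
opening: 0.0537
gripper_force: 30.0
```

```bash
python3 g.py
```

```text
6.78 [0.5443 0.0559 0.1543] tilt [-0.    -0.351 -0.   ] F [ 2.57 -0.14  7.2 ] T [-0.08   0.44   0.084] op 0.0537
```

Call:
send_rows --pt "0 0 0 0 0.12 0 4.5" --pt "0 0 0 0 0.24 0 4.5" --pt "0 0 0 0 0.35 0 4.5" --pt "0 0 0 0 0.35 0 4.5" --pt "0 0 0 0 0.35 0 4.5" --pt "0 0 0 0 0.35 0 4.5"

```text
time: 7.28
position: [0.5424, 0.0562, 0.1522]
eef_rot: [0.001, 0.026, 1.0, 0.0]
force: [-0.2, 0.5, -7.5]
opening: 0.0536
gripper_force: 30.0
```

```bash
python3 g.py
```

```text
7.28 [0.5424 0.0562 0.1522] tilt [-0.    -0.001 -0.   ] F [0.23 0.52 7.47] T [-0.109 -0.153  0.015] op 0.0536
```

```bash
cat > avg.py <<'E'
from h import *
a=[]
for i in range(7):
    s,p,r=st();a.append(np.r_[r.inv().apply(s["force"]),r.inv().apply(s["ft_torque"])]);cams.read_camera("top")
a=np.array(a);print(round(s["time"],2),(Ry(yawof(r)).inv()*r).as_rotvec().round(3),"mean",a.mean(0).round(3),"se",(a.std(0)/7**.5).round(3))
E
echo
```

Call:
send_rows --pt "0 0 0 0 0.1 0 4.5" --pt "0 0 0 0 0.1 0 4.5" --pt "0 0 0 0 0.1 0 4.5" --pt "0 0 0 0 0.1 0 4.5" --pt "0 0 0 0 0.1 0 4.5" --pt "0 0 0 0 0.1 0 4.5" --pt "0 0 0 0 0.1 0 4.5" --pt "0 0 0 0 0.1 0 4.5"

```text
time: 7.95
position: [0.542, 0.0562, 0.1533]
eef_rot: [-0.049, 0.026, 0.998, 0.001]
force: [-0.3, 0.4, -7.9]
opening: 0.0536
gripper_force: 30.0
```

```bash
python3 avg.py
```

```text
8.25 [ 0.   0.1 -0. ] mean [-6.560e-01  1.510e-01  7.913e+00 -1.070e-01 -2.780e-01  2.000e-03] se [0.136 0.241 0.132 0.012 0.013 0.008]
```

Call:
send_rows --pt "0 0 0 0 -0.1 0 4.5" --pt "0 0 0 0 -0.2 0 4.5" --pt "0 0 0 0 -0.2 0 4.5" --pt "0 0 0 0 -0.2 0 4.5" --pt "0 0 0 0 -0.2 0 4.5" --pt "0 0 0 0 -0.2 0 4.5" --pt "0 0 0 0 -0.2 0 4.5" --pt "0 0 0 0 -0.2 0 4.5"

```text
time: 8.97
position: [0.543, 0.056, 0.153]
eef_rot: [0.05, 0.026, 0.998, -0.001]
force: [0.1, 0.1, -8.2]
opening: 0.0534
gripper_force: 30.0
```

```bash
python3 avg.py
```

```text
9.27 [-0.  -0.1 -0. ] mean [ 6.530e-01  1.600e-02  8.042e+00 -1.070e-01 -4.500e-02  1.000e-03] se [0.097 0.267 0.164 0.007 0.009 0.011]
```

Call:
send_rows --pt "0 0 0 0 0.1 0 4.5" --pt "0 0 0 0 0.1 0 4.5" --pt "0 0 0 0 0.1 0 4.5" --pt "0 0 0 0 0.1 0 4.5"

```text
time: 9.65
position: [0.5427, 0.0562, 0.1528]
eef_rot: [0.001, 0.026, 1.0, -0.0]
force: [-0.4, -1.1, -7.8]
opening: 0.0536
gripper_force: 30.0
```

```bash
python3 avg.py
```

```text
9.95 [-0.    -0.002 -0.   ] mean [ 2.310e-01  8.500e-02  7.812e+00 -1.010e-01 -1.520e-01 -1.000e-03] se [0.119 0.224 0.118 0.012 0.007 0.011]
```

Call:
send_rows --pt "0 0 0 0 0.12 0 4.5" --pt "0 0 0 0 0.25 0 4.5" --pt "0 0 0 0 0.25 0 4.5" --pt "0 0 0 0 0.25 0 4.5" --pt "0 0 0 0 0.25 0 4.5" --pt "0 0 0 0 0.25 0 4.5"

```text
time: 10.5
position: [0.5421, 0.0563, 0.1536]
eef_rot: [-0.123, 0.026, 0.992, 0.003]
force: [0.2, -0.3, -7.6]
opening: 0.0533
gripper_force: 30.0
```

```bash
python3 avg.py
```

```text
10.8 [-0.     0.248  0.   ] mean [-2.008 -0.066  7.458 -0.104 -0.55  -0.008] se [0.232 0.153 0.104 0.016 0.008 0.007]
```

Call:
send_rows --pt "0 0 0 0 -0.12 0 4.5" --pt "0 0 0 0 -0.24 0 4.5" --pt "0 0 0 0 -0.36 0 4.5" --pt "0 0 0 0 -0.48 0 4.5" --pt "0 0 0 0 -0.5 0 4.5" --pt "0 0 0 0 -0.5 0 4.5" --pt "0 0 0 0 -0.5 0 4.5" --pt "0 0 0 0 -0.5 0 4.5"

```text
time: 11.52
position: [0.5437, 0.056, 0.154]
eef_rot: [0.125, 0.026, 0.992, -0.003]
force: [0.3, 0.3, -8.2]
opening: 0.0538
gripper_force: 30.0
```

```bash
python3 avg.py
```

```text
11.82 [ 0.    -0.249  0.   ] mean [ 2.168  0.488  7.75  -0.118  0.243  0.028] se [0.105 0.176 0.165 0.008 0.015 0.005]
```

Call:
send_rows --pt "0 0 0 0 0.06 0 4.5" --pt "0 0 0 0 0.12 0 4.5" --pt "0 0 0 0 0.18 0 4.5" --pt "0 0 0 0 0.25 0 4.5" --pt "0 0 0 0 0.25 0 4.5"

```text
time: 12.28
position: [0.5442, 0.0558, 0.1526]
eef_rot: [-0.0, 0.026, 1.0, -0.0]
force: [-1.0, -0.1, -7.2]
opening: 0.0537
gripper_force: 30.0
```

```bash
python3 avg.py; python3 -c "
from h import *
s,p,r=st();print(p,s['q'].round(2))
plan([((.56,-.07,.19),136,1),((.580,-.195,.16),96.1,1)])"
```

```text
12.58 [-0.    -0.001 -0.   ] mean [ 3.59e-01  2.16e-01  7.78e+00 -9.50e-02 -2.15e-01 -3.00e-03] se [0.167 0.094 0.222 0.017 0.009 0.008]
[0.54154377 0.05628367 0.1526199 ] [-0.04  0.09  1.81 -0.    1.24 -1.56]
-> [ 0.56 -0.07  0.19] : [-2.5, -12.52, -3.74, 0.0, 0.001, 0.716] rows>= 5.7
-> [ 0.58  -0.195  0.16 ] : [-10.12, -7.6, 3.0, 0.0, 0.0, 0.696] rows>= 5.6
```

The weight is about 7.8 N, more than any empty jar could weigh. The torque also jumps by ±0.07 N·m between tilts, which matches a ball moving 32 mm to either side. So this jar holds the ball, and I'll take it to the cradle.

Call:
send_rows --pt "-2.5 -12.5 -3.7 0 0 0.716 4.5" --pt "-2.5 -12.5 -3.7 0 0 0.716 4.5" --pt "-2.5 -12.5 -3.7 0 0 0.716 4.5" --pt "-2.5 -12.5 -3.7 0 0 0.716 4.5" --pt "-2.5 -12.5 -3.7 0 0 0.716 4.5" --pt "-2.5 -12.5 -3.7 0 0 0.716 4.5" --pt "-2.5 -12.5 -3.7 0 0 0.716 4.5" --pt "-2.5 -12.5 -3.7 0 0 0.716 4.5"

```text
time: 13.3
position: [0.5602, -0.0699, 0.1896]
eef_rot: [0.0, 0.373, 0.928, 0.0]
force: [-0.3, -0.4, -7.8]
opening: 0.0532
gripper_force: 30.0
```

Call:
send_rows --pt "-10.1 -7.6 3 0 0 0.696 4.5" --pt "-10.1 -7.6 3 0 0 0.696 4.5" --pt "-10.1 -7.6 3 0 0 0.696 4.5" --pt "-10.1 -7.6 3 0 0 0.696 4.5" --pt "-10.1 -7.6 3 0 0 0.696 4.5" --pt "-10.1 -7.6 3 0 0 0.696 4.5" --pt "-10.1 -7.6 3 0 0 0.696 4.5" --pt "-10.1 -7.6 3 0 0 0.696 4.5"

```text
time: 13.97
position: [0.5803, -0.1943, 0.1594]
eef_rot: [-0.0, 0.666, 0.746, -0.0]
force: [0.0, -0.3, -7.2]
opening: 0.0536
gripper_force: 30.0
```

```bash
python3 - <<'E'
from h import *
s,p0,r=st();print(s["time"],p0,yawof(r),s["opening"])
p=cams.camera_params("wrist");im=snap("wrist","pics/w2.png")
m=R.from_euler("z",6.1,degrees=True)
O=np.array([.580,-.195,0]);v=im.copy()
for a,b,z in[(-.042,.074,.039),(.042,.074,.039),(-.042,-.074,.039),(.042,-.074,.039)]:
    q=proj(p,O+m.apply([a,b,z]));print((a,b),q.round());cv2.circle(v,tuple(int(k) for k in q),4,(255,0,255),1)
for b in(-.06,.06):
    q=proj(p,p0+r.apply([b,0,-.0187]));print("jar end",q.round());
    if abs(q).max()<2000: cv2.circle(v,tuple(int(k) for k in q),4,(0,255,255),1)
cv2.imwrite("pics/w2o.png",v[:,:,::-1])
E
```

```text
13.9667 [ 0.58027515 -0.19433583  0.15938451] 96.4087474860769 0.053623802587847234
(-0.042, 0.074) [257. 130.]
(0.042, 0.074) [380. 131.]
(-0.042, -0.074) [265. 324.]
(0.042, -0.074) [371. 324.]
jar end [319. 450.]
jar end [320. 183.]
```

View pics/w2o.png

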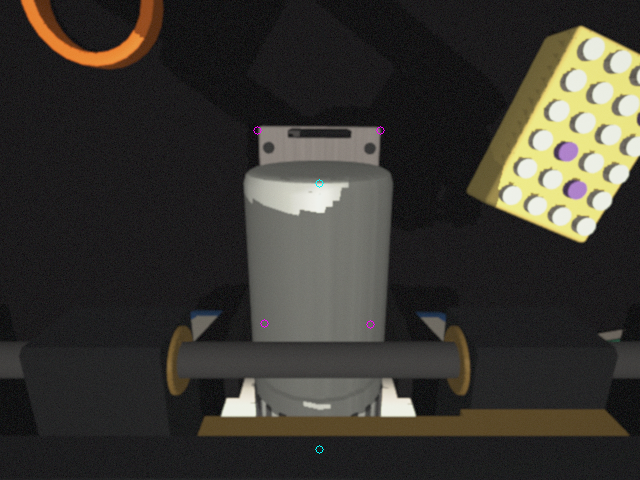

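The plate's front edge is at row 126, against 130 predicted, so I'll shift +1.5 mm along the jar axis. It's centred sideways, so I'll lower it.

Call:
send_rows --pt "0.15 0 3 0 0 -0.005 4.5" --pt "0.15 0 6 0 0 -0.005 4.5" --pt "0.15 0 8 0 0 -0.005 4.5" --pt "0.15 0 9 0 0 -0.005 4.5" --pt "0.15 0 9.6 0 0 -0.005 4.5" --pt "0.15 0 10 0 0 -0.005 4.5" --pt "0.15 0 10 0 0 -0.005 4.5" --pt "0.15 0 10 0 0 -0.005 4.5"

```text
time: 14.68
position: [0.5816, -0.1938, 0.0612]
eef_rot: [0.002, 0.666, 0.746, 0.0]
force: [0.7, 0.4, -7.3]
opening: 0.0535
gripper_force: 30.0
```

```bash
python3 g.py
```

```text
14.68 [ 0.5816 -0.1938  0.0612] tilt [-0.003 -0.002 -0.   ] F [0.32 0.76 7.32] T [-0.182  0.031  0.001] op 0.0535
```

Call:
send_rows --pt "0 0 0.1 0 0 0 4.5" --pt "0 0 0.2 0 0 0 4.5" --pt "0 0 0.2 0 0 0 4.5" --pt "0 0 0.2 0 0 0 4.5"

```text
time: 15.02
position: [0.5818, -0.194, 0.0605]
eef_rot: [0.002, 0.666, 0.746, 0.001]
force: [-3.2, 2.3, 4.9]
opening: 0.0536
gripper_force: 30.0
```

```bash
python3 avg.py; python3 g.py
```

```text
15.32 [-0.003 -0.002 -0.   ] mean [ 2.721 -4.128 -5.264  0.434  0.391  0.021] se [0.194 0.227 0.165 0.009 0.01  0.006]
15.37 [ 0.5818 -0.194   0.0605] tilt [-0.003 -0.002 -0.   ] F [ 3.15 -4.83 -6.26] T [0.481 0.409 0.058] op 0.0536
```

Call:
send_rows --pt "0 0 0 0 0 0 5.8" --pt "0 0 0 0 0 0 6.5" --pt "0 0 0 0 0 0 8.0" --pt "0 0 0 0 0 0 8.5" --pt "0 0 -1 0 0 0 8.5" --pt "0 0 -4 0 0 0 8.5" --pt "0 0 -8 0 0 0 8.5" --pt "0 0 -12 0 0 0 8.5"

```text
time: 16.03
position: [0.5794, -0.1929, 0.1785]
eef_rot: [-0.001, 0.666, 0.746, -0.0]
force: [0.4, -0.3, 0.2]
opening: 0.0845
gripper_force: 0.0
```

Call:
send_rows --pt "4 0 -3 0 0 0 8.5" --pt "8 0 -6 0 0 0 8.5" --pt "8 0 -6 0 0 0 8.5" --pt "8 0 -6 0 0 0 8.5"

```text
time: 16.37
position: [0.5731, -0.1117, 0.2424]
eef_rot: [0.003, 0.665, 0.747, 0.002]
force: [-0.1, -0.0, -0.1]
opening: 0.0847
gripper_force: 0.0
```

```bash
python3 - <<'E'
from h import *
s,p0,r=st();print(s["time"],p0,yawof(r),s["opening"])
w=snap("wrist","pics/w3.png");a=snap("scene","pics/s3.png")
b=snap("top","pics/t3.png")
x=cv2.resize(a[280:480,100:320],(440,400));y=cv2.resize(b[170:300,370:600],None,fx=400/230,fy=400/230)
y=cv2.resize(b[160:310,370:600],(360,235))
c=np.zeros((600,800,3),np.uint8);c[:400,:440]=x;c[:235,440:800]=y;c[240:510,440:800]=cv2.resize(w,(360,270))
cv2.imwrite("pics/c3.png",c[:,:,::-1])
p=cams.camera_params("scene");pt=cams.camera_params("top")
m=R.from_euler("z",6.1,degrees=True);O=np.array([.5795,-.1935,0])
for th in(1.75,1.85,1.95,2.05):
    h=O+m.apply([0,-.1+.19*np.cos(th),.135+.19*np.sin(th)]);print(th,h.round(3),proj(p,h).round(),proj(pt,h).round())
for n,im in(("scene",a),("top",b)):
    k=(im[:,:,0]>150)&(im[:,:,1]<60)&(im[:,:,2]<70)
    nn,L,S,C=cv2.connectedComponentsWithStats(k.astype(np.uint8))
    print(n,[(C[i].round(),S[i,4]) for i in range(1,nn) if S[i,4]>25])
E
```

```text
16.3667 [ 0.57314129 -0.11165097  0.2424138 ] 96.60266292477668 0.08470300800707557
1.75 [ 0.594 -0.327  0.322] [199. 338.] [518. 216.]
1.85 [ 0.596 -0.345  0.318] [193. 349.] [527. 215.]
1.95 [ 0.598 -0.363  0.312] [187. 359.] [535. 215.]
2.05 [ 0.599 -0.38   0.304] [182. 370.] [543. 215.]
scene [(array([295., 171.]), np.int32(297)), (array([410., 287.]), np.int32(37)), (array([312., 469.]), np.int32(272))]
top [(array([481., 149.]), np.int32(76)), (array([542., 215.]), np.int32(103)), (array([266., 330.]), np.int32(269)), (array([264., 344.]), np.int32(240))]
```

View pics/c3.png

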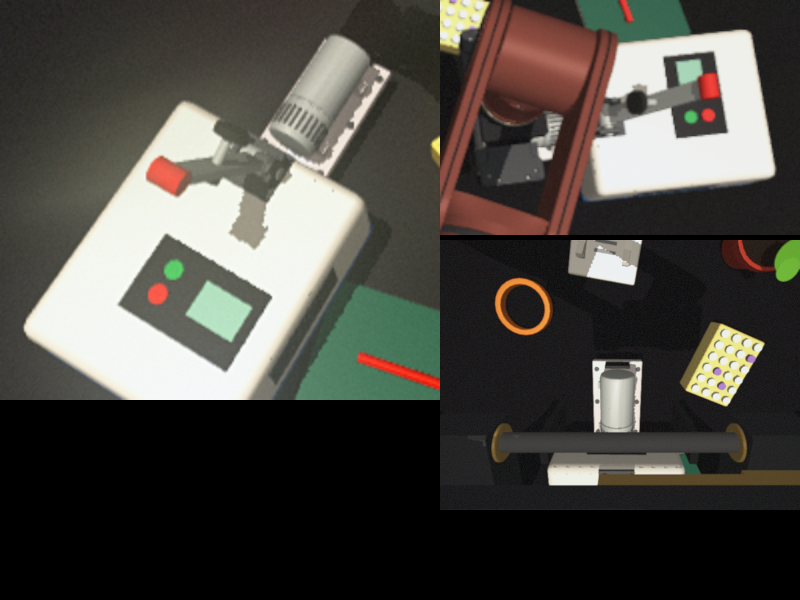

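The jar lies well in the cradle, cap towards the housing. The handle is at about (542,215) in the top view and (184,368) in the scene view, which puts the clamp angle near 2.03. I'll go above the handle next.

```bash
python3 -c "
from h import *
m=R.from_euler('z',6.1,degrees=True);O=np.array([.5795,-.1935,0]);th=2.035
h=O+m.apply([0,-.1+.19*np.cos(th),.135+.19*np.sin(th)]);print(h)
s,p,r=st();print(p,yawof(r))
plan([((p[0],p[1],.40),96.1,1),((h[0],h[1],.40),96.1,1),((h[0],h[1],h[2]-.0187),96.1,1)])"
```

```text
[ 0.59916577 -0.37751722  0.30489389]
[ 0.57089705 -0.11425626  0.23660348] 96.43617014029091
-> [ 0.571 -0.114  0.4  ] : [-0.0, -0.02, -16.34, -0.001, 0.0, 0.006] rows>= 3.9
-> [ 0.599 -0.378  0.4  ] : [-26.48, 0.01, 0.0, -0.0, 0.0, 0.0] rows>= 6.3
-> [ 0.599 -0.378  0.286] : [0.0, -0.0, 11.38, 0.0, 0.0, 0.0] rows>= 2.7
```

Call:
send_rows --pt "0 0 -4 0 0 0.006 8.5" --pt "0 0 -8 0 0 0.006 8.5" --pt "0 0 -12 0 0 0.006 8.5" --pt "0 0 -16 0 0 0.006 8.5" --pt "0 0 -16.3 0 0 0.006 8.5" --pt "0 0 -16.3 0 0 0.006 8.5"

```text
time: 17.02
position: [0.5723, -0.1156, 0.4025]
eef_rot: [0.002, 0.669, 0.743, 0.001]
force: [-0.2, -0.2, -1.3]
opening: 0.0849
gripper_force: 0.0
```

Call:
send_rows --pt "-4 0 0 0 0 0 8.5" --pt "-8 0 0 0 0 0 8.5" --pt "-12 0 0 0 0 0 8.5" --pt "-16 0 0 0 0 0 8.5" --pt "-20 0 0 0 0 0 8.5" --pt "-24 0 0 0 0 0 8.5" --pt "-26.5 0 0 0 0 0 8.5" --pt "-26.5 0 0 0 0 0 8.5"

```text
time: 17.68
position: [0.5971, -0.3836, 0.3935]
eef_rot: [-0.004, 0.671, 0.741, -0.001]
force: [0.8, 0.2, 0.6]
opening: 0.0849
gripper_force: 0.0
```

```bash
python3 - <<'E'
from h import *
w=snap("wrist","pics/w4.png");s,p,r=st();print(s["time"],p,yawof(r))
c=cams.camera_params("wrist");h=np.array([.5992,-.3775,.3049]);print("pred handle",proj(c,h))
k=(w[:,:,0]>110)&(w[:,:,1]<60)&(w[:,:,2]<70)
nn,L,S,C=cv2.connectedComponentsWithStats(k.astype(np.uint8));print([(C[i].round(),S[i].tolist()) for i in range(1,nn) if S[i,4]>50])
plan([((.5992,-.3775,.286),96.1,1)])
E
```

```text
17.7333 [ 0.5975516  -0.38087127  0.39422666] 95.78585007369936
pred handle [322.65929028 242.83913476]
[(array([491., 170.]), [442, 158, 99, 26, 719]), (array([324., 233.]), [301, 219, 46, 30, 1301])]
-> [ 0.599 -0.378  0.286] : [0.26, 0.27, 10.82, -0.006, -0.005, -0.005] rows>= 2.6
```

View pics/w4.png

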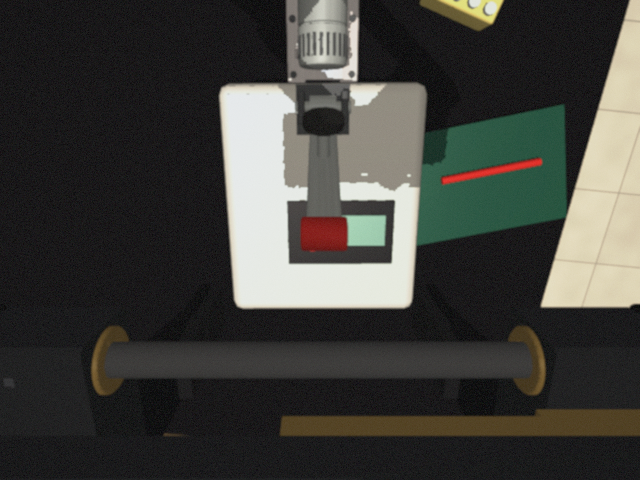

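The handle shows at (324,233), against a predicted row of 243, so it's slightly further forward. I'll shift +5 mm, descend and pinch.

Call:
send_rows --pt "0.3 0.1 3 0 0 0 7" --pt "0.5 0.1 6 0 0 0 7" --pt "0.5 0.1 9 0 0 0 7" --pt "0.5 0.1 10.6 0 0 0 7" --pt "0.5 0.1 10.6 0 0 0 7" --pt "0.5 0.1 10.6 0 0 0 7" --pt "0.5 0.1 10.6 0 0 0 7" --grip_force 15

```text
time: 18.32
position: [0.6001, -0.372, 0.2955]
eef_rot: [0.0, 0.669, 0.744, 0.0]
force: [0.5, -0.6, 0.8]
opening: 0.0699
gripper_force: 0.0
```

```bash
python3 avg.py; python3 g.py; python3 -c "
from h import *
plan([((.5988,-.3741,.288),96.1,1)])"
```

```text
18.62 [-0.001 -0.001 -0.   ] mean [ 0.339  0.667 -0.551 -0.09  -0.017  0.017] se [0.168 0.168 0.202 0.009 0.007 0.006]
18.67 [ 0.6    -0.3724  0.2955] tilt [-0.001 -0.001 -0.   ] F [ 0.06 -1.46  0.35] T [-0.153 -0.012  0.009] op 0.0696
-> [ 0.599 -0.374  0.288] : [-0.15, -0.14, 0.75, 0.001, 0.001, -0.0] rows>= 0.2
```

Call:
send_rows --pt "-0.1 -0.1 0.7 0 0 0 5" --pt "-0.1 -0.1 0.7 0 0 0 4" --pt "-0.1 -0.1 0.7 0 0 0 2.5" --pt "-0.1 -0.1 0.7 0 0 0 2.5" --pt "-0.1 -0.1 0.7 0 0 0 2.5" --pt "-0.1 -0.1 0.7 0 0 0 2.5" --pt "-0.1 -0.1 0.7 0 0 0 2.5" --pt "-0.1 -0.1 0.7 0 0 0 2.5" --grip_force 15

```text
time: 19.33
position: [0.5991, -0.3733, 0.2877]
eef_rot: [0.0, 0.669, 0.744, 0.0]
force: [1.7, -0.7, 0.6]
opening: 0.0299
gripper_force: 15.0
```

```bash
python3 avg.py; python3 g.py; python3 -c "
import numpy as np
for a,n in((2.015,.1),):
  t=[2.015-.1*i for i in range(21)]+[0]
  for k in range(0,22,7):
    t0=t[k];print([[round(19*(np.cos(x)-np.cos(t0)),1),round(-19*(np.sin(x)-np.sin(t0)),1)] for x in t[k+1:k+8]],t0)"
```

```text
19.63 [-0. -0. -0.] mean [-0.39   1.363 -0.384 -0.247 -0.049  0.043] se [0.23  0.156 0.139 0.022 0.012 0.007]
19.68 [ 0.5991 -0.3733  0.2877] tilt [-0. -0. -0.] F [ 0.5   0.94 -0.73] T [-0.267 -0.039 -0.01 ] op 0.0302
[[np.float64(1.8), np.float64(-0.7)], [np.float64(3.6), np.float64(-1.3)], [np.float64(5.4), np.float64(-1.6)], [np.float64(7.3), np.float64(-1.8)], [np.float64(9.2), np.float64(-1.8)], [np.float64(11.1), np.float64(-1.6)], [np.float64(13.0), np.float64(-1.2)]] 2.015
[[np.float64(1.8), np.float64(0.6)], [np.float64(3.6), np.float64(1.3)], [np.float64(5.2), np.float64(2.2)], [np.float64(6.8), np.float64(3.3)], [np.float64(8.2), np.float64(4.6)], [np.float64(9.5), np.float64(5.9)], [np.float64(10.7), np.float64(7.4)]] 1.315
[[np.float64(1.0), np.float64(1.6)], [np.float64(1.9), np.float64(3.3)], [np.float64(2.5), np.float64(5.1)], [np.float64(3.0), np.float64(6.9)], [np.float64(3.4), np.float64(8.8)], [np.float64(3.5), np.float64(10.7)], [np.float64(3.5), np.float64(11.0)]] 0.615
[] 0
```

Gripped on the 30 mm handle. I'll start the swing.

Call:
send_rows --pt "1.8 0 -0.7 0 0 0 2.5" --pt "3.6 0 -1.3 0 0 0 2.5" --pt "5.4 0 -1.6 0 0 0 2.5" --pt "7.3 0 -1.8 0 0 0 2.5" --pt "9.2 0 -1.8 0 0 0 2.5" --pt "11.1 0 -1.6 0 0 0 2.5" --pt "13.0 0 -1.2 0 0 0 2.5" --pt "13.0 0 -1.2 0 0 0 2.5"

```text
time: 20.35
position: [0.5853, -0.2411, 0.2994]
eef_rot: [-0.0, 0.668, 0.744, 0.001]
force: [2.5, 3.5, -0.1]
opening: 0.0295
gripper_force: 15.0
```

```bash
python3 g.py; python3 -c "
from h import *
m=R.from_euler('z',6.1,degrees=True);O=np.array([.5795,-.1935,0]);s,p,r=st()
q=m.inv().apply(p+[0,0,.0187]-O)-[0,-.1,.135];print(q,np.hypot(q[1],q[2]),np.arctan2(q[2],q[1]))"
```

```text
20.35 [ 0.5853 -0.2411  0.2994] tilt [-0.     0.001  0.   ] F [3.24 2.86 0.09] T [-0.619  0.458  0.096] op 0.0295
[0.00067264 0.05201309 0.18308722] 0.19033205365077085 1.293999805731955
```

Going well: the radius measures 0.190 m and the angle 1.29. I'll carry on down.

Call:
send_rows --pt "1.7 0 0.6 0 0 0 2.5" --pt "3.5 0 1.3 0 0 0 2.5" --pt "5.1 0 2.2 0 0 0 2.5" --pt "6.7 0 3.3 0 0 0 2.5" --pt "8.1 0 4.6 0 0 0 2.5" --pt "9.4 0 5.9 0 0 0 2.5" --pt "10.6 0 7.4 0 0 0 2.5" --pt "10.6 0 7.4 0 0 0 2.5"

```text
time: 21.02
position: [0.5743, -0.137, 0.2236]
eef_rot: [-0.0, 0.668, 0.744, 0.001]
force: [6.0, 2.9, -3.0]
opening: 0.0295
gripper_force: 15.0
```

Call:
send_rows --pt "1.0 0 1.6 0 0 0 2.5" --pt "1.8 0 3.3 0 0 0 2.5" --pt "2.5 0 5.1 0 0 0 2.5" --pt "3.0 0 6.9 0 0 0 2.5" --pt "3.3 0 8.4 0 0 0 2.5" --pt "3.4 0 9.4 0 0 0 2.5" --pt "3.4 0 9.4 0 0 0 2.5"

```text
time: 21.6
position: [0.571, -0.1052, 0.1301]
eef_rot: [0.0, 0.669, 0.744, 0.0]
force: [6.1, -0.2, -2.9]
opening: 0.0299
gripper_force: 15.0
```

```bash
cat > c.py <<'E'
from h import *
m=R.from_euler('z',6.1,degrees=True);O=np.array([.5795,-.1935,0]);s,p,r=st()
q=m.inv().apply(p+[0,0,.0187]-O)-[0,-.1,.135];print(q,np.hypot(q[1],q[2]),np.arctan2(q[2],q[1]))
E
python3 g.py; python3 c.py
```

```text
21.6 [ 0.571  -0.1052  0.1301] tilt [-0.001  0.     0.   ] F [-0.85  6.05  2.87] T [-1.076 -0.225  0.072] op 0.0299
[0.00095417 0.18865113 0.01376666] 0.18915276695270689 0.07284504832360421
```

Call:
send_rows --pt "0.05 0 0.5 0 0 0 2.5" --pt "0.1 0 0.9 0 0 0 2.5" --pt "0.1 0 1.2 0 0 0 2.5" --pt "0.1 0 1.4 0 0 0 2.5" --pt "0.1 0 1.4 0 0 0 2.5" --pt "0.1 0 1.4 0 0 0 2.5"

```text
time: 22.1
position: [0.571, -0.1047, 0.1179]
eef_rot: [0.001, 0.669, 0.744, 0.0]
force: [5.4, -3.1, -1.2]
opening: 0.0297
gripper_force: 15.0
```

```bash
python3 g.py; python3 c.py
```

```text
22.1 [ 0.571  -0.1047  0.1179] tilt [-0.002 -0.002 -0.   ] F [-3.61  5.03  1.22] T [-0.914 -0.797 -0.002] op 0.0297
[0.00102813 0.18920057 0.0015643 ] 0.1892070394441377 0.00826775543768073
```

Call:
send_rows --pt "0 0 0.15 0 0 0 2.5" --pt "0 0 0.3 0 0 0 2.5" --pt "0 0 0.3 0 0 0 2.5" --pt "0 0 0.3 0 0 0 2.5"

```text
time: 22.43
position: [0.571, -0.1047, 0.1151]
eef_rot: [0.001, 0.669, 0.744, 0.0]
force: [4.1, -4.4, 2.4]
opening: 0.0304
gripper_force: 15.0
```

```bash
python3 avg.py; python3 c.py
```

```text
22.73 [-0.002 -0.002 -0.   ] mean [-4.682  4.242 -2.671 -0.78  -0.922  0.006] se [0.344 0.174 0.207 0.007 0.006 0.004]
[ 0.00102259  0.18925056 -0.00123743] 0.1892546015233437 -0.00653848384992636
```

Call:
send_rows --pt "-0.1 0 0.15 0 0 0 2.5" --pt "-0.1 0 0.3 0 0 0 2.5" --pt "-0.1 0 0.3 0 0 0 2.5" --pt "-0.1 0 0.3 0 0 0 2.5" --grip_force 30

```text
time: 23.12
position: [0.571, -0.1047, 0.112]
eef_rot: [0.001, 0.669, 0.744, 0.001]
force: [5.0, -0.7, 4.1]
opening: 0.0294
gripper_force: 30.0
```

```bash
python3 avg.py; python3 c.py
```

```text
23.42 [-0.002 -0.    -0.   ] mean [-0.893  4.824 -4.19  -0.926 -0.469  0.024] se [0.208 0.105 0.17  0.011 0.013 0.011]
[ 0.00101206  0.18917053 -0.00433153] 0.18922011527723454 -0.02289350186716642
```

Call:
send_rows --pt "0 0 0.15 0 0 0 2.5" --pt "0 0 0.3 0 0 0 2.5" --pt "0 0 0.3 0 0 0 2.5" --pt "0 0 0.3 0 0 0 2.5"

```text
time: 23.8
position: [0.5712, -0.1047, 0.1117]
eef_rot: [0.001, 0.669, 0.744, 0.0]
force: [-2.8, 1.5, 19.3]
opening: 0.0293
gripper_force: 30.0
```

```bash
python3 avg.py; python3 c.py
```

```text
24.1 [-0.002 -0.    -0.   ] mean [  1.754  -3.043 -20.101   0.483   0.083   0.052] se [0.138 0.188 0.238 0.009 0.006 0.013]
[ 0.00116713  0.18914165 -0.0046253 ] 0.18919819064139487 -0.0244493006118565
```

The force rose to 20 N with no further travel, so the arm is at its stop. I'll release, retreat and check.

Call:
send_rows --pt "0 0 0 0 0 0 4" --pt "0 0 0 0 0 0 6" --pt "0 0 0 0 0 0 6" --pt "0 0 0 0 0 0 6" --pt "0 0 -2 0 0 0 6" --pt "0 0 -6 0 0 0 6" --pt "0 0 -10 0 0 0 6" --pt "0 0 -14 0 0 0 6"

```text
time: 24.82
position: [0.569, -0.1044, 0.2483]
eef_rot: [-0.002, 0.669, 0.744, -0.001]
force: [0.4, -0.5, 0.8]
opening: 0.0595
gripper_force: 0.0
```

Call:
send_rows --pt "4 0 -1 0 0 0 6" --pt "8 0 -2 0 0 0 6" --pt "12 0 -2 0 0 0 6" --pt "16 0 -2 0 0 0 6" --pt "20 0 -2 0 0 0 6" --pt "20 0 -2 0 0 0 6" --pt "20 0 -2 0 0 0 6"

```text
time: 25.4
position: [0.5481, 0.0961, 0.2676]
eef_rot: [-0.001, 0.667, 0.745, -0.001]
force: [0.3, -0.5, 0.2]
opening: 0.0601
gripper_force: 0.0
```

```bash
python3 - <<'E'
from h import *
s,p0,r=st();print(s["time"],p0)
a=snap("scene","pics/s5.png");b=snap("top","pics/t5.png")
p=cams.camera_params("scene");pt=cams.camera_params("top")
m=R.from_euler("z",6.1,degrees=True);O=np.array([.5795,-.1935,0])
for th in(-.02,0,.05,.1):
    h=O+m.apply([0,-.1+.19*np.cos(th),.135+.19*np.sin(th)]);print(th,proj(p,h).round(1),proj(pt,h).round(1))
for n,im in(("scene",a),("top",b)):
    k=(im[:,:,0]>110)&(im[:,:,1]<60)&(im[:,:,2]<70)
    nn,L,S,C=cv2.connectedComponentsWithStats(k.astype(np.uint8))
    print(n,[(C[i].round(1),S[i,4]) for i in range(1,nn) if S[i,4]>25])
c=np.hstack([cv2.resize(a[140:480,100:420],(390,414)),cv2.resize(b[130:350,190:600],(400,414))])
cv2.imwrite("pics/c5.png",c[:,:,::-1])
E
```

```text
25.4 [0.54812578 0.09607883 0.26758623]
-0.02 [278.5 281. ] [390.  243.8]
0 [278.4 280.2] [390.1 243.5]
0.05 [278.  278.2] [390.8 242.9]
0.1 [277.5 276.4] [391.6 242.2]
scene [(array([327.7,  25.1]), np.int32(723)), (array([261.6,   9.8]), np.int32(50)), (array([357. ,   9.7]), np.int32(28)), (array([108.1,  23.7]), np.int32(61)), (array([318. ,  48.5]), np.int32(45)), (array([61.5, 68.6]), np.int32(48)), (array([75.6, 81.5]), np.int32(41)), (array([281.7, 175.4]), np.int32(708)), (array([237.6, 241. ]), np.int32(37)), (array([380.6, 273.5]), np.int32(62)), (array([278.7, 280. ]), np.int32(128)), (array([410.7, 286.3]), np.int32(55)), (array([312.4, 469.1]), np.int32(292))]
top [(array([480.9, 148.6]), np.int32(105)), (array([389.6, 243.4]), np.int32(79))]
```

View pics/c5.png

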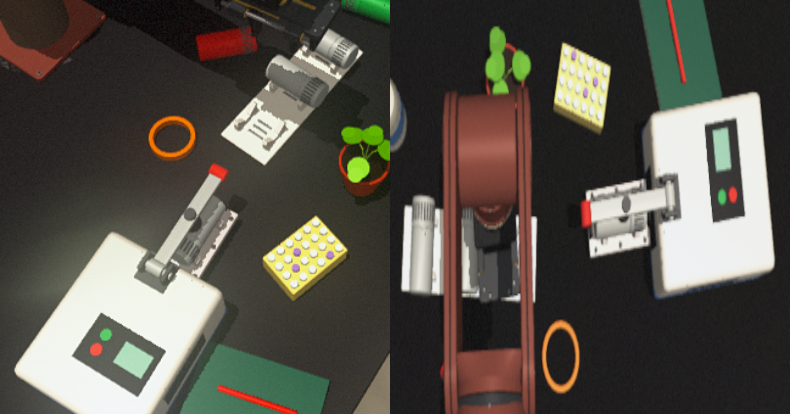

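The handle is at (278.7,280.0) in the scene view, matching an angle of 0. The jar sits under the pad, and the other two jars were never moved. I'm handing it in.

```bash
python3 -c "
from h import *
print(workorder.job_done())"
```

```text
the job is handed in; nothing more can be done
None
```

I put the jar with the loose ball in the mill cradle, swung the clamp fully down onto it and handed the job in at about 25.5 s; no verdict came back. It was the rack jar nearest the mill: it weighed about 0.8 kg, more than any empty jar, and its balance shifted when rocked. I never touched the other two.

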